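# Level the gauge stage and present the reference plate to the lens

## Robot

A 6-joint arm with a two-finger parallel gripper is mounted at the origin on the work surface. World frame = base frame: x ahead of the robot, y to its left, z up, the work surface at z = 0. Lengths are in m, angles in rad, forces in N, time in s.
With the tool pointing down it reaches from about 0.35 to 0.775 m from the base axis. Payload 7.3 kg.
Tool frame: the origin (TCP) lies between the finger pads; the fingertips stand robot.tcp_to_tips ahead of it and the grasp point (between the pads) lies 2 mm behind it (robot.tcp_to_tips is the distance from the TCP to the fingertips, in m); y points along the fingers, x is the direction in which the jaws open and shut, and the axes are right-handed (so a half turn about y gives the same grasp; the last joint's range is limited). The gripper opens to 92 mm and grips with 3 to 60 N. Pads are 19 mm wide; open, the fingers measure 130 mm over their backs; the gripper's body (75 mm by 190 mm) begins 47 mm behind the grasp point.
Start: joints at [-1.263, 0.342, 1.524, -0, 1.275, -0.146], TCP at [0.23, -0.472, 0.244] pointing down, gripper open.
Joint ranges: [-2.53, 2.53], [-0.77, 2.02], [0.04, 2.7], [-1, 4.14], [0.28, 2.66], [-3.11, 3.11]. Speed limits (rad/s): [2.57, 2.57, 3.14, 3.14, 3.14, 3.14].

## Interface

Orientations are given as [roll, pitch, yaw] about the fixed x, y, z axes, in that order (R = Rz(yaw) Ry(pitch) Rx(roll)).
In Python, from cell import status, read_camera, get_calibration, robot gives the robot as it stands.
- The arm moves only by the shell command python3 -m creep 'ROWS' [FORCE]. ROWS is JSON, a list of rows, each an object of numbers: "dx", "dy", "dz": the shift along the tool's x, y, z in m; "rx", "ry", "rz": the turn, a rotation vector about the tool's x, y, z in rad; "gripper": the opening, from 0 (shut) to 1 (fully open). A call has 1 to 20 rows; each row is the pose to reach, as a shift and turn from the pose commanded when the call began, along the tool's axes at that moment; what a row does not reach only later rows make up. A row lasts 1/8 s, in which the tool goes at most 62.5 mm and 10.7 degrees, less where a joint would pass 70% of its speed; a pose out of reach is approached as far as the arm can. A call with a gripper value outside its range is refused whole. The fingers move at their own pace and stop on an object; FORCE is the grip in N (left out, the last holds). Time passes only in rows, so rows that repeat a pose let the fingers close. It gives the time, the measured TCP pose, the force and the opening at its end, in the units of the state.
- status.observe(): the state, without advancing time (a new reading comes with each control period).
- read_camera(name): name is "scene" or "top"; returns (picture, depth): 384x512x3 uint8, red, green, blue; 384x512 float32, m along the optical axis (not along the pixel's ray), 0 where there is no reading.
- get_calibration(name): a dict with "fx", "fy", "cx", "cy" (pixels), "xyz" and "rotation" of the camera in the world. Camera axes: x right, y down, z forward; pixel columns grow to the right and rows downward; lengths in m; the calibration is good to about 2 mm. A picture is of the moment at which its call begins. get_calibration takes no time and is no camera call.
- robot.hand_in(): hands the job in, once; it reports no verdict.
The state is a dict: "time": time; "qpos": joint angles; "qvel": joint speeds; "joint_efforts": joint torques, N m; "tool_pos": TCP position; "tool_rot": TCP orientation; "contact_force": force on the tool from outside, world axes, zero at the start; "torque": the same for the moment, N m; "opening": finger opening in m.
Only numpy, scipy, OpenCV 4.12 (cv2) and the standard library are available. Lean on these libraries where they do the work, as an engineer would, in place of code of your own. Each camera call takes 0.05 s, during which the arm holds its last target.

## Task

Set up the optical gauge for its check: first turn the bar-shaped tilt screw until the hinged stage sits level, then swing the holder's flap up so that it stays standing open, and draw the reference plate up out of its slot. Bring it over the stage and finish while holding it there in the gripper, upright and face-on to the lens, its window centred on the lens axis above the middle of the stage, touching neither stage nor lens; leave the flap open and the other things on the bench where they are.

Things in the scene. Friction and masses are not known exactly. Their poses are not given: they have to be found in the camera images.
- gauge: bench optical gauge, fixed to the table: dark grey base 190 (x) x 380 (y) x 30 mm high, y from -175 to +205 mm. On its +y side a lens tower 90 x 80 mm, 175 mm high, with a black lens barrel 48 mm across that looks along the gauge's -y axis, barrel end at y = 85 mm; in the middle the hinged stage; on its -y side the tilt screw. Origin: on the table under the middle of the stage; z up
- lens_point (a point): point in the air on the lens axis, straight above the middle of the level stage: 130 mm above the table, 55 mm above the level stage top. Axes as the gauge; the lens axis is its y
- stage (a joint): tilt of the stage in rad about a hinge along the gauge's x at the stage's lens-side edge (gauge y = 60 mm, 70 mm up): 0 = level, positive = the edge towards the tilt screw hangs low. Starts low by 0.09 to 0.18. It follows the tilt screw: tilt = -0.15 x tilt_knob; pushing the stage itself is resisted by the screw
- stage_mid (a point): middle of the stage's top face, turns with the stage (its z is the stage's normal). Stage: steel plate 140 (x) x 120 (y) x 10 mm, top 75 mm above the table when level
- tilt_knob (a joint): angle of the tilt screw's knob in rad, grows when turned clockwise seen from above, which lifts the low edge; 0 = stage level, bar along the gauge's x; range -1.4 to 0.9, starts between -1.2 and -0.6. Stays where it is left; friction about 0.12 N m
- tilt_knob_grip (a point): grip point of the knob, on its vertical axis at gauge y = -135 mm, 92 mm above the table, turns with the knob. The knob is a black upright bar 44 mm long (along this point's x), 12 mm thick (y), 34 mm tall, top 102 mm above the table, on a disc 36 mm across whose top is 68 mm above the table
- holder: covered plate holder, fixed: black open-topped box 130 (x) x 140 (y) x 85 mm high, walls 5 mm, its top closed by the flap. Inside a grey block fills it up to 40 mm above the table, with one slot along the holder's x (84 mm long, 13 mm wide, bottom 5 mm above the table) in the middle; the plate stands in it. Origin: centre of underside on the table
- flap_hinge (a point): middle of the flap's hinge line, on the holder's far (+x) rim, 88 mm above the table; axes as the holder, the hinge line is its y
- flap (a joint): opening of the flap in rad: 0 shut, 1.57 upright, stop at 1.9; starts 0 to 0.15. Stiff hinge: stays where it is left; takes about 2 N at the handle
- flap_handle (a point): middle of the flap's loop handle, moves with the flap: a round steel bar 10 mm thick along the holder's y, 100 mm between its two end rods, in the flap's plane, 172 mm from the hinge line, 35 mm of gap to the flap's free edge. Flap shut: it juts out in front (-x) of the holder, 88 mm up; flap upright: it is the top. Flap: aluminium sheet 132 x 142 x 5 mm
- plate: reference plate hidden under the flap, loose: aluminium frame 80 mm long (x), 10 mm thick (y), 70 mm tall (z), 0.1 to 0.2 kg, with a square glass window; stands on edge in the slot, lower 35 mm inside the slot, upper 35 mm free above the grey block (top 75 mm above the table). Origin: centre of its lower edge; z up along its height
- plate_window (a point): centre of the plate's 36 x 36 mm window, 30 mm above its lower edge, 40 mm below its top; axes as the plate, y is normal to its face
- gauge_block: plain steel gauge block 35 x 30 x 30 mm, loose near the gauge; a bystander. Origin: centre of underside
- pin_gauge: upright steel pin gauge 18 mm thick, 45 mm tall on a 28 mm foot, loose near the gauge; a bystander. Origin: centre of underside
- ring_gauge: steel ring gauge 52 mm across, 16 mm high, lying flat near the gauge; a bystander. Origin: centre of underside
- plug_gauge: dark steel plug gauge, 36 mm foot, 18 mm stem, 52 mm tall, standing beside the holder; a bystander. Origin: centre of underside
- pot: white mug 76 mm wide, 90 mm high, out to the robot's right; a bystander. Origin: centre of underside

How it is judged:
On the way, in this order (a step that is already met when the one before it is completed fails the run):
1. the stage is level (value of joint stage between -0.03 and 0.03 rad), for 0.3 s.
2. the flap stands open (value of joint flap above 1.1 rad), for 0.2 s.
3. the plate is drawn up clear of the holder, held by the fingers (height (world z) of plate above 0.09 m and contact force between plate and the fingers above 1 N), for 0.2 s.
At the end, for the whole second after the job is handed in: Only the fingers hold the plate (over 1 N), still, upright within 0.15 rad, square to the lens axis within 0.2 rad, window centre within 16 mm of the axis and 25 mm of the stage's middle along it; stage level within 0.03 rad, flap open over 1.1 rad (all of step 1 and value of joint flap above 1.1 rad and contact force between plate and the fingers above 1 N and contact force between plate and gauge below 0.05 N and contact force between plate and holder below 0.05 N and angle between plate's own z axis and vertical below 0.15 rad and angle between the y axis of plate and the y axis of gauge, either way round below 0.2 rad and x of plate_window in the frame of lens_point between -0.016 and 0.016 m and y of plate_window in the frame of lens_point between -0.025 and 0.025 m and z of plate_window in the frame of lens_point between -0.016 and 0.016 m and linear speed of plate below 0.02 m/s); the arm keeps its last pose, push and grip.
It fails at once if a bystander is shoved more than 30 mm (distance of any of gauge_block, pin_gauge, ring_gauge, plug_gauge, pot from where it was at the start of the episode above 0.03 m).
It fails at once if a bystander is knocked over (angle between any of gauge_block, pin_gauge, ring_gauge, plug_gauge, pot's own z axis and vertical above 0.7 rad).
It also fails if it takes over 72 s, if anything falls off the work surface, if the arm or the gripper's body presses on something with over 40 N, if the wrist force passes 120 N, or if a joint passes its speed limit or range.

## Working session

There is one attempt and no reset: what is moved stays moved. The work goes in short steps, Python scripts to look and compute and a shell command to move; the robot and the scene stay as the last step left them, time stands still between calls to the robot, and variables do not carry over. Pictures are saved under pics/ and viewed, and the job is handed in when it is done.

```bash
ls; mkdir -p pics; python3 - <<'E'
from cell import status, read_camera, get_calibration, robot
import cv2,numpy as np
s=status.observe(); print(s); print(robot.tcp_to_tips)
for n in ("scene","top"):
    p,d=read_camera(n); cv2.imwrite(f"pics/{n}0.png",p[:,:,::-1]); np.save(f"pics/{n}0.npy",d); print(n,get_calibration(n))
E
```

```text
pics
{'time': 0.0, 'qpos': array([-1.26300333e+00,  3.42707869e-01,  1.52498682e+00,  2.47116538e-08,
        1.27539426e+00, -1.45982653e-01]), 'qvel': array([ 0.00142041,  0.00195662, -0.0002192 , -0.00157323, -0.00141565,
        0.00071561]), 'joint_efforts': array([ 1.03851903e-04, -4.31238484e+01, -2.44222856e+01,  7.16771325e-02,
        5.57654025e-02, -1.25732709e-04]), 'tool_pos': array([ 0.230056  , -0.47150198,  0.24306319]), 'tool_rot': array([-1.57057864e+00,  1.48037896e-03, -1.11702052e+00]), 'contact_force': array([ 0.37134668, -0.00701153, -0.04563105]), 'torque': array([-0.03088249, -0.00772158, -0.08701775]), 'opening': 0.09161937244078361}
0.017
scene {'fx': 462.64248860168976, 'fy': 462.64248860168976, 'cx': 260.2182305246673, 'cy': 191.35100909969134, 'xyz': array([1.23031539, 0.19628997, 1.06275406]), 'rotation': array([-2.48677012, -0.00854299,  2.00233988])}
top {'fx': 377.85434192934656, 'fy': 377.85434192934656, 'cx': 254.09770861970483, 'cy': 192.83963250094914, 'xyz': array([ 0.48864621, -0.11146004,  1.33246224]), 'rotation': array([-3.07002166, -0.01371271, -1.57209354])}
```

View pics/scene0.png

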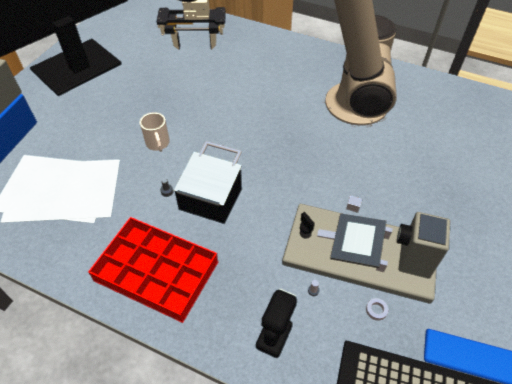

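View pics/top0.png

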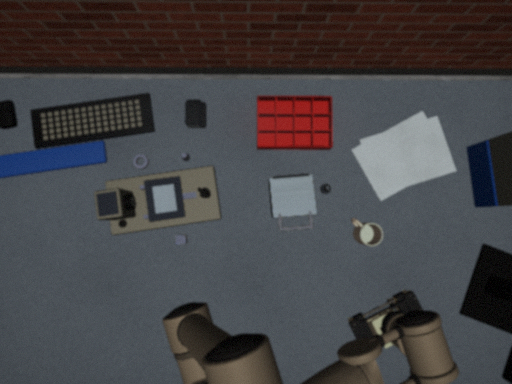

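```bash
cat > h.py <<'E'
from cell import status, read_camera, get_calibration, robot
import cv2,numpy as np
from scipy.spatial.transform import Rotation as Ro
def cal(n):
    c=get_calibration(n); return c,Ro.from_euler('xyz',c['rotation']).as_matrix()
def cloud(n,d):
    c,R=cal(n); v,u=np.mgrid[:d.shape[0],:d.shape[1]]
    P=np.stack([(u-c['cx'])/c['fx']*d,(v-c['cy'])/c['fy']*d,d],-1)
    return P@R.T+c['xyz']
def proj(n,p):
    c,R=cal(n); q=(np.atleast_2d(p)-c['xyz'])@R
    return np.c_[q[:,0]/q[:,2]*c['fx']+c['cx'],q[:,1]/q[:,2]*c['fy']+c['cy']]
def ray_z(n,u,v,z):
    c,R=cal(n); r=R@np.array([(u-c['cx'])/c['fx'],(v-c['cy'])/c['fy'],1]); return c['xyz']+r*(z-c['xyz'][2])/r[2]
def crop(img,x0,y0,x1,y1,k,f):
    cv2.imwrite(f,cv2.resize(img[y0:y1,x0:x1],None,fx=k,fy=k,interpolation=cv2.INTER_CUBIC))
E
python3 - <<'E'
from h import *
a=cv2.imread('pics/scene0.png');b=cv2.imread('pics/top0.png')
crop(a,275,185,455,310,4,'pics/s_g.png');crop(b,85,140,235,250,5,'pics/t_g.png')
crop(a,150,135,260,225,5,'pics/s_h.png');crop(b,255,160,395,255,5,'pics/t_h.png')
E
```

```text
(no output)
```

View pics/s_g.png

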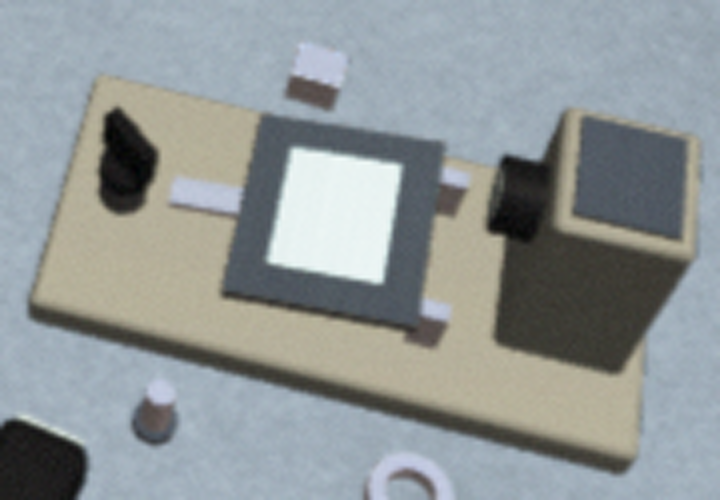

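View pics/t_g.png

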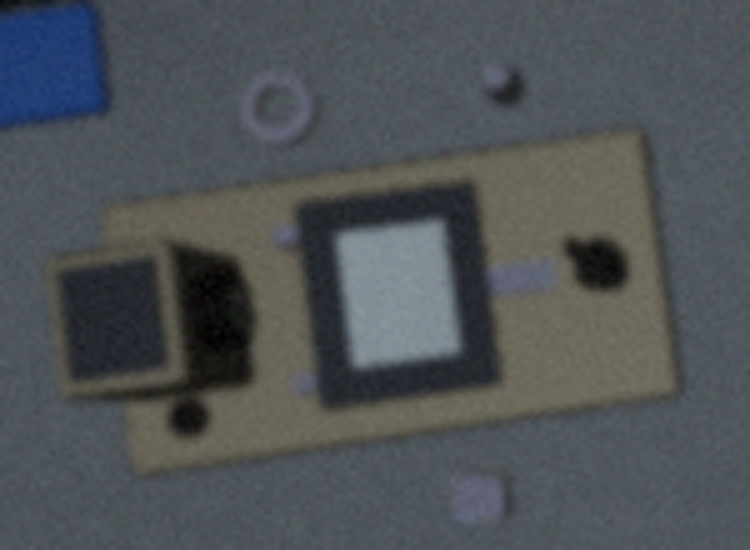

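View pics/s_h.png

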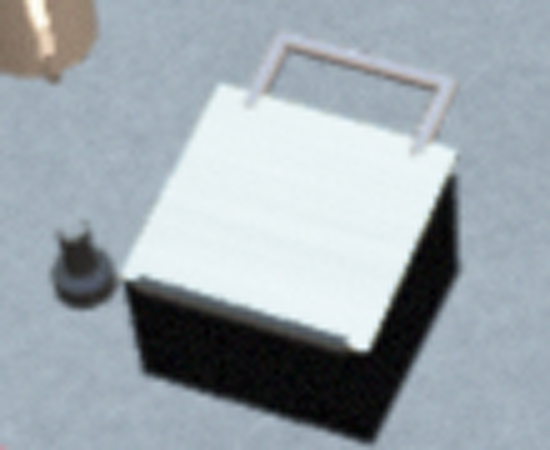

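View pics/t_h.png

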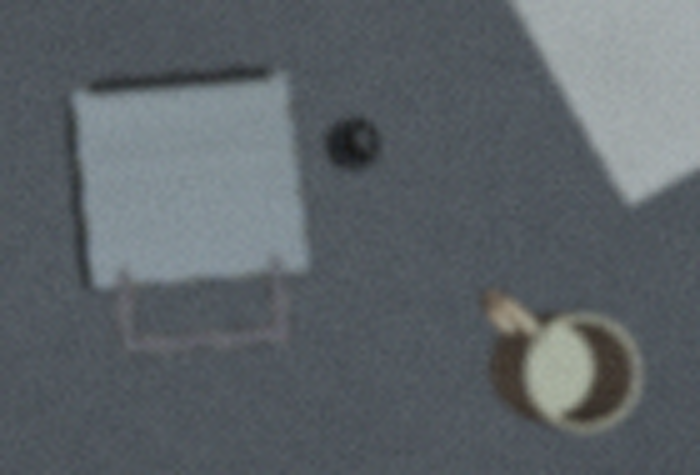

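```bash
cat > fit.py <<'E'
from h import *
from scipy.optimize import least_squares
def un(p,k,o): return (np.array(p,float)+.5)/k-.5+np.array(o)
# gauge
obs=[('top',un(p,5,(85,140)),q) for p,q in [((640,132),(95,-175,30)),((680,392),(-95,-175,30)),((107,205),(95,205,30)),((137,470),(-95,205,30))]]
obs+=[('scene',un(p,4,(275,185)),q) for p,q in [((100,76),(-95,-175,30)),((32,298),(95,-175,30)),((635,455),(95,205,30))]]
def W(x,q,piv=0): 
    return Ro.from_euler('z',x[2]).apply(np.array(q)/1000.)+[x[0],x[1],0]
f=lambda x: np.concatenate([(proj(n,W(x,q))[0]-p) for n,p,q in obs])
r=least_squares(f,[.45,.3,.1],loss='soft_l1'); print('gauge',r.x,f(r.x).round(1))
G=r.x
print('per-cam')
for cam in('top','scene'):
    o2=[o for o in obs if o[0]==cam]; r2=least_squares(lambda x: np.concatenate([(proj(n,W(x,q))[0]-p) for n,p,q in o2]),G); print(cam,r2.x)
# holder
ob=[('scene',un(p,5,(150,135)),q) for p,q in [((372,440),('b',65,70,0)),((147,372),('b',65,-70,0)),((460,270),('b',-65,70,0)),((222,83),('f',132,-71)),((457,152),('f',132,71)),((284,38),('f',172,-50)),((452,82),('f',172,50))]]
ob+=[('top',un(p,5,(255,160)),q) for p,q in [((92,288),('f',132,71)),((308,270),('f',132,-71)),((130,345),('f',172,50)),((288,338),('f',172,-50))]]
def H(x,q):
    if q[0]=='b': return W(x,q[1:])
    return W(x,(65-q[1]*np.cos(x[3]),q[2],88+q[1]*np.sin(x[3])))
g=lambda x,ob=ob: np.concatenate([(proj(n,H(x,q))[0]-p) for n,p,q in ob])
r=least_squares(g,[.5,-.2,.05,.05],loss='soft_l1'); print('holder',r.x,g(r.x).round(1))
np.savez('poses.npz',G=G,H=r.x)
for nm,q in [('lens',(0,0,130)),('stage',(0,0,75)),('knob',(0,-135,92))]: print(nm,W(G,q))
print('handle',H(r.x,('f',172,0)),'hinge',H(r.x,('f',0,0)))
E
python3 fit.py
```

```text
gauge [0.56092097 0.17079013 0.14650194] [ 0.8 -1.4  0.6  0.8 -1.9 -0.2 -1.2  1.7 -0.9 -2.4 -1.3  0.1  1.4  0.9]
per-cam
top [0.56172301 0.169254   0.14121626]
scene [0.56100598 0.17137334 0.15039225]
holder [ 0.56842211 -0.25496495  0.08016453  0.12538016] [ 0.3  0.7 -0.7 -0.3  0.1 -0.3 -0.1 -0.1  0.2 -0.4  0.1 -0.1 -0.6  0.3
 -0.1  0.1  0.2  0.2 -0.   0.5 -0.8 -0.7]
lens [0.56092097 0.17079013 0.13      ]
stage [0.56092097 0.17079013 0.075     ]
knob [0.58062806 0.03723628 0.092     ]
handle [ 0.46311157 -0.26342525  0.10950893] hinge [ 0.63321337 -0.24975983  0.088     ]
```

```bash
python3 - <<'E'
from h import *
G=np.load('poses.npz')['G']
for n in('scene','top'):
    d=np.load(f'pics/{n}0.npy'); P=cloud(n,d)
    L=Ro.from_euler('z',-G[2]).apply((P-[G[0],G[1],0]).reshape(-1,3)).reshape(P.shape)
    near=(abs(L[...,0])<.12)&(L[...,1]>-.21)&(L[...,1]<.24)
    t=P[(abs(L[...,0])<.14)&(abs(L[...,0])>.12)&(abs(L[...,1])<.2)&(d>0)]; print(n,'table z',np.median(t[:,2]),t[:,2].std())
    m=near&(L[...,2]>.018)&(L[...,2]<.042)
    q=P[m]; print('base z',np.median(q[:,2]))
    r=cv2.minAreaRect((q[:,:2]*1000).astype(np.float32)); print(r)
    # stage
    m=near&(abs(L[...,0])<.075)&(abs(L[...,1])<.07)&(L[...,2]>.045)
    q=P[m]; r=cv2.minAreaRect((q[:,:2]*1000).astype(np.float32)); print('stage',r)
    l=L[m]; A=np.c_[l[:,:2],np.ones(len(l))]; s=np.linalg.lstsq(A,l[:,2],rcond=None)[0]; print('plane',s, 'mid local',l.mean(0))
    m=near&(abs(L[...,0])<.04)&(abs(L[...,1]+.135)<.04)&(L[...,2]>.085)
    l=L[m]; print('knob',len(l),l.mean(0),cv2.minAreaRect((l[:,:2]*1000).astype(np.float32)))
    m=near&(L[...,1]>.08)&(L[...,2]>.165)
    l=L[m]; print('tower',len(l),l.mean(0),cv2.minAreaRect((l[:,:2]*1000).astype(np.float32)))
E
```

```text
scene table z -0.000790649864155224 0.007635243340760248
base z 0.02871502389772096
((560.479736328125, 186.5098114013672), (193.97747802734375, 380.242919921875), 8.443851470947266)
stage ((561.98828125, 170.88575744628906), (142.8473358154297, 139.8621063232422), 8.33692741394043)
plane [-0.00595867  0.11449758  0.06590091] mid local [0.00619269 0.0020889  0.06610318]
knob 116 [ 0.00416145 -0.13422999  0.09739379] ((1.985870361328125, -134.43589782714844), (44.83269500732422, 13.372207641601562), 47.81958770751953)
tower 1187 [0.00747047 0.14876307 0.17525558] ((2.1494483947753906, 150.71505737304688), (80.88153839111328, 91.82750701904297), 89.4209213256836)
top table z 0.0009854972550804586 0.00760464458645195
base z 0.030369459464667514
((560.411376953125, 185.3572998046875), (190.52713012695312, 380.7469482421875), 8.410984992980957)
stage ((562.3167724609375, 170.74339294433594), (140.3006134033203, 139.37469482421875), 8.694876670837402)
plane [0.00020934 0.12362411 0.06788801] mid local [ 0.00090275 -0.00047677  0.06782926]
knob 49 [ 0.00021398 -0.13698497  0.10178045] ((0.8958759307861328, -136.07945251464844), (42.879974365234375, 10.844269752502441), 47.92323303222656)
tower 782 [0.00019279 0.14595404 0.17699141] ((1.0782432556152344, 148.45513916015625), (80.7606201171875, 90.09163665771484), 89.40480041503906)
```

```bash
cat >> h.py <<'E'
Gz=np.array([.5625,.1711,.1472]); Hz=np.array([.5684,-.2550,.0802])
def loc(g,q): return Ro.from_euler('z',g[2]).apply(np.array(q)/1000.)+[g[0],g[1],0]
def togo(xyz,yaw,q=True):
    s=status.observe(); R=Ro.from_euler('xyz',s['tool_rot']); T=Ro.from_euler('xyz',[-np.pi/2,0,yaw])
    d=R.inv().apply(np.array(xyz)-s['tool_pos']); r=(R.inv()*T).as_rotvec()
    if q: print('t',round(s['time'],2),'pos',s['tool_pos'].round(4),'rot',s['tool_rot'].round(3),'F',s['contact_force'].round(1),'T',s['torque'].round(2),'op',round(s['opening'],4))
    print('dxyz',d.round(4),'rot',r.round(3))
E
python3 - <<'E'
from h import *
k=loc(Gz,(0,-135,0)); print(k)
togo([k[0],k[1],.16],.1472+.834-np.pi/2)
E
```

```text
[0.58230031 0.03755994 0.        ]
t 0.1 pos [ 0.2301 -0.4715  0.2431] rot [-1.571e+00  1.000e-03 -1.117e+00] F [ 0.5 -0.3  0.3] T [-0.03 -0.01  0.01] op 0.092
dxyz [-0.303   0.0836  0.5398] rot [-0.001 -0.527 -0.001]
```

```bash
python3 -m creep '[{"dx":-0.303,"dy":0.04,"dz":0.54,"ry":-0.527,"gripper":0.5},{"dx":-0.303,"dy":0.04,"dz":0.54,"ry":-0.527,"gripper":0.5},{"dx":-0.303,"dy":0.04,"dz":0.54,"ry":-0.527,"gripper":0.5},{"dx":-0.303,"dy":0.04,"dz":0.54,"ry":-0.527,"gripper":0.5},{"dx":-0.303,"dy":0.04,"dz":0.54,"ry":-0.527,"gripper":0.5},{"dx":-0.303,"dy":0.04,"dz":0.54,"ry":-0.527,"gripper":0.5},{"dx":-0.303,"dy":0.04,"dz":0.54,"ry":-0.527,"gripper":0.5},{"dx":-0.303,"dy":0.04,"dz":0.54,"ry":-0.527,"gripper":0.5},{"dx":-0.303,"dy":0.04,"dz":0.54,"ry":-0.527,"gripper":0.5},{"dx":-0.303,"dy":0.04,"dz":0.54,"ry":-0.527,"gripper":0.5},{"dx":-0.303,"dy":0.04,"dz":0.54,"ry":-0.527,"gripper":0.5},{"dx":-0.303,"dy":0.084,"dz":0.54,"ry":-0.527,"gripper":0.5},{"dx":-0.303,"dy":0.084,"dz":0.54,"ry":-0.527,"gripper":0.5},{"dx":-0.303,"dy":0.084,"dz":0.54,"ry":-0.527,"gripper":0.5}]'
python3 - <<'E'
from h import *
k=loc(Gz,(0,-135,0))
togo([k[0],k[1],.094],.1472+.834-np.pi/2)
a,d=read_camera('scene'); crop(a[:,:,::-1],260,130,430,270,4,'pics/k1.png')
E
```

```text
t 0.1 pos [ 0.2301 -0.4715  0.2431] rot [-1.571e+00  1.000e-03 -1.117e+00] F [ 0.5 -0.3  0.3] T [-0.03 -0.01  0.01] op 0.092
dxyz [-0.3029  0.1496  0.5398] rot [-0.001 -0.527 -0.001]invalid input at $[0]: expected keys dx, dy, dz, rx, ry, rz, gripper
```

View pics/k1.png

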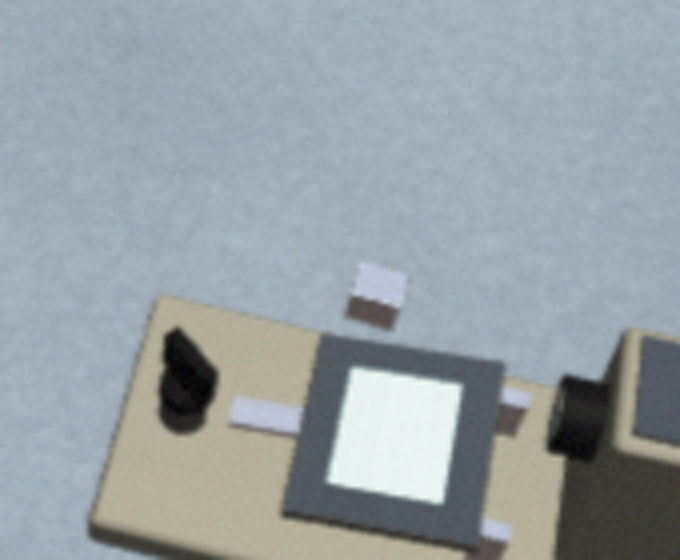

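All seven keys are required in each row, so the call was refused whole. The arm did not move: the picture shows the knob bar still turned (around px 190,375 in the crop). I'll retype the rows in full.

```bash
python3 -m creep '[{"dx":-0.303,"dy":0.04,"dz":0.54,"rx":0,"ry":-0.527,"rz":0,"gripper":0.5},{"dx":-0.303,"dy":0.04,"dz":0.54,"rx":0,"ry":-0.527,"rz":0,"gripper":0.5},{"dx":-0.303,"dy":0.04,"dz":0.54,"rx":0,"ry":-0.527,"rz":0,"gripper":0.5},{"dx":-0.303,"dy":0.04,"dz":0.54,"rx":0,"ry":-0.527,"rz":0,"gripper":0.5},{"dx":-0.303,"dy":0.04,"dz":0.54,"rx":0,"ry":-0.527,"rz":0,"gripper":0.5},{"dx":-0.303,"dy":0.04,"dz":0.54,"rx":0,"ry":-0.527,"rz":0,"gripper":0.5},{"dx":-0.303,"dy":0.04,"dz":0.54,"rx":0,"ry":-0.527,"rz":0,"gripper":0.5},{"dx":-0.303,"dy":0.04,"dz":0.54,"rx":0,"ry":-0.527,"rz":0,"gripper":0.5},{"dx":-0.303,"dy":0.04,"dz":0.54,"rx":0,"ry":-0.527,"rz":0,"gripper":0.5},{"dx":-0.303,"dy":0.04,"dz":0.54,"rx":0,"ry":-0.527,"rz":0,"gripper":0.5},{"dx":-0.303,"dy":0.04,"dz":0.54,"rx":0,"ry":-0.527,"rz":0,"gripper":0.5},{"dx":-0.303,"dy":0.084,"dz":0.54,"rx":0,"ry":-0.527,"rz":0,"gripper":0.5},{"dx":-0.303,"dy":0.084,"dz":0.54,"rx":0,"ry":-0.527,"rz":0,"gripper":0.5},{"dx":-0.303,"dy":0.084,"dz":0.54,"rx":0,"ry":-0.527,"rz":0,"gripper":0.5}]'
python3 - <<'E'
from h import *
k=loc(Gz,(0,-135,0))
togo([k[0],k[1],.094],.1472+.834-np.pi/2)
a,d=read_camera('scene'); crop(a[:,:,::-1],260,130,430,270,4,'pics/k2.png')
E
```

```text
time: 1.9
tool_pos: [0.583, 0.0364, 0.1609]
tool_rot: [-1.57, -0.001, -0.591]
contact_force: [-0.2, 0.5, 0.6]
opening: 0.046
t 1.9 pos [0.583  0.0364 0.1609] rot [-1.57e+00 -1.00e-03 -5.91e-01] F [-0.2  0.5  0.6] T [ 0.   -0.03 -0.05] op 0.046
dxyz [-0.0013  0.0669  0.0005] rot [-0.    -0.001  0.001]
```

View pics/k2.png

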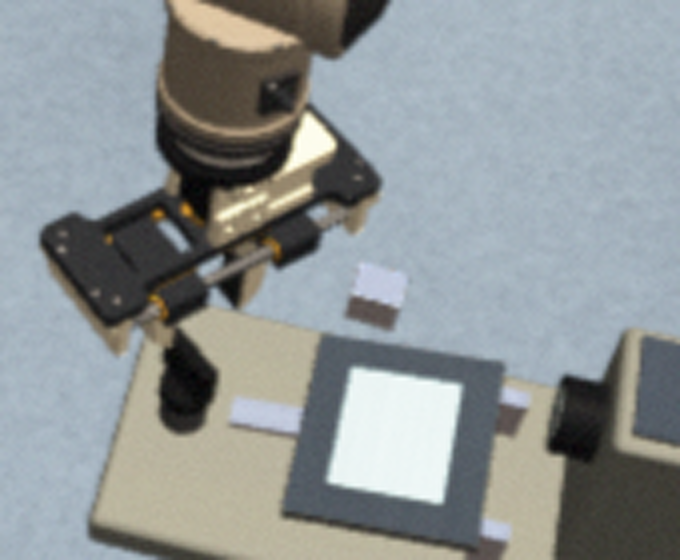

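```bash
python3 -m creep '[{"dx":-0.001,"dy":0.04,"dz":0,"rx":0,"ry":0,"rz":0,"gripper":0.5},{"dx":-0.001,"dy":0.067,"dz":0,"rx":0,"ry":0,"rz":0,"gripper":0.5},{"dx":-0.001,"dy":0.067,"dz":0,"rx":0,"ry":0,"rz":0,"gripper":0.5},{"dx":-0.001,"dy":0.067,"dz":0,"rx":0,"ry":0,"rz":0,"gripper":0},{"dx":-0.001,"dy":0.067,"dz":0,"rx":0,"ry":0,"rz":0,"gripper":0},{"dx":-0.001,"dy":0.067,"dz":0,"rx":0,"ry":0,"rz":0,"gripper":0},{"dx":-0.001,"dy":0.067,"dz":0,"rx":0,"ry":0,"rz":0,"gripper":0},{"dx":-0.001,"dy":0.067,"dz":0,"rx":0,"ry":0,"rz":0,"gripper":0}]' 40
python3 - <<'E'
from h import *
k=loc(Gz,(0,-135,0))
togo([k[0],k[1],.094],.1472-np.pi/2)
E
```

```text
time: 2.95
tool_pos: [0.5815, 0.0382, 0.0933]
tool_rot: [-1.571, 0.001, -0.59]
contact_force: [-3.3, 2.2, 6.4]
opening: 0.0118
t 2.95 pos [0.5815 0.0382 0.0933] rot [-1.571e+00  1.000e-03 -5.900e-01] F [-3.3  2.2  6.4] T [0.36 0.53 0.07] op 0.0118
dxyz [ 0.0011 -0.0007 -0.0001] rot [ 0.     0.834 -0.001]
```

```bash
python3 -m creep '[{"dx":0,"dy":0,"dz":0,"rx":0,"ry":0.1,"rz":0,"gripper":0},{"dx":0,"dy":0,"dz":0,"rx":0,"ry":0.22,"rz":0,"gripper":0},{"dx":0,"dy":0,"dz":0,"rx":0,"ry":0.34,"rz":0,"gripper":0},{"dx":0,"dy":0,"dz":0,"rx":0,"ry":0.46,"rz":0,"gripper":0},{"dx":0,"dy":0,"dz":0,"rx":0,"ry":0.58,"rz":0,"gripper":0},{"dx":0,"dy":0,"dz":0,"rx":0,"ry":0.7,"rz":0,"gripper":0},{"dx":0,"dy":0,"dz":0,"rx":0,"ry":0.8,"rz":0,"gripper":0},{"dx":0,"dy":0,"dz":0,"rx":0,"ry":0.84,"rz":0,"gripper":0},{"dx":0,"dy":0,"dz":0,"rx":0,"ry":0.84,"rz":0,"gripper":0},{"dx":0,"dy":0,"dz":0,"rx":0,"ry":0.84,"rz":0,"gripper":0},{"dx":0,"dy":0,"dz":0,"rx":0,"ry":0.84,"rz":0,"gripper":0}]'
python3 - <<'E'
from h import *
k=loc(Gz,(0,-135,0))
togo([k[0],k[1],.094],.1472-np.pi/2)
for n in('scene','top'):
    a,d=read_camera(n); P=cloud(n,d); L=Ro.from_euler('z',-Gz[2]).apply((P-[Gz[0],Gz[1],0]).reshape(-1,3))
    l=L[(abs(L[:,0])<.065)&(abs(L[:,1])<.05)&(L[:,2]>.045)&(L[:,2]<.09)]
    A=np.c_[l[:,:2],np.ones(len(l))]; s=np.linalg.lstsq(A,l[:,2],rcond=None)[0]; print(n,len(l),s)
E
```

```text
time: 4.32
tool_pos: [0.582, 0.0374, 0.0934]
tool_rot: [-1.57, -0.001, -1.429]
contact_force: [-1.5, -2.3, 5.7]
opening: 0.0118
t 4.33 pos [0.582  0.0374 0.0934] rot [-1.570e+00 -1.000e-03 -1.429e+00] F [-1.5 -2.3  5.7] T [-0.29  0.41 -0.03] op 0.0118
dxyz [-0.0002 -0.0006  0.0003] rot [-0.    -0.005  0.001]
scene 1668 [ 0.00033504 -0.00031252  0.07426595]
top 524 [ 0.00255384 -0.0034158   0.07579131]
```

```bash
python3 -m creep '[{"dx":0,"dy":0,"dz":0,"rx":0,"ry":0,"rz":0,"gripper":0.35},{"dx":0,"dy":0,"dz":0,"rx":0,"ry":0,"rz":0,"gripper":0.35},{"dx":0,"dy":0,"dz":0,"rx":0,"ry":0,"rz":0,"gripper":0.35},{"dx":0,"dy":-0.05,"dz":0,"rx":0,"ry":0,"rz":0,"gripper":0.35},{"dx":0,"dy":-0.11,"dz":0,"rx":0,"ry":0,"rz":0,"gripper":0.35},{"dx":0,"dy":-0.11,"dz":0,"rx":0,"ry":0,"rz":0,"gripper":0.35}]' 15
python3 - <<'E'
from h import *
f=.1254; p=loc(Hz,(65-172*np.cos(f),0,88+172*np.sin(f))); print(p)
togo([p[0],p[1],.17],Hz[2])
for n in('scene','top'):
    a,d=read_camera(n); P=cloud(n,d); L=Ro.from_euler('z',-Gz[2]).apply((P-[Gz[0],Gz[1],0]).reshape(-1,3))
    l=L[(abs(L[:,0])<.065)&(abs(L[:,1])<.05)&(L[:,2]>.045)&(L[:,2]<.09)]
    A=np.c_[l[:,:2],np.ones(len(l))]; s=np.linalg.lstsq(A,l[:,2],rcond=None)[0]; print(n,len(l),s)
    # flap plane + handle by depth
    M=Ro.from_euler('z',-Hz[2]).apply((P-[Hz[0],Hz[1],0]).reshape(-1,3))
    m=M[(abs(M[:,0])<.055)&(abs(M[:,1])<.06)&(M[:,2]>.07)&(M[:,2]<.13)]
    A=np.c_[m[:,:2],np.ones(len(m))]; s=np.linalg.lstsq(A,m[:,2],rcond=None)[0]; print('flap',s, 'at hinge z',s[0]*.065+s[2])
    m=M[(M[:,0]<-.085)&(M[:,0]>-.13)&(abs(M[:,1])<.045)&(M[:,2]>.08)&(M[:,2]<.14)]; print('bar',len(m),np.median(m,0))
E
```

```text
time: 5.18
tool_pos: [0.5845, 0.0377, 0.2079]
tool_rot: [-1.56, -0.002, -1.43]
contact_force: [0.0, -0.4, 0.1]
opening: 0.032
[ 0.46309018 -0.263464    0.10951232]
t 5.17 pos [0.5845 0.0377 0.2079] rot [-1.56  -0.002 -1.43 ] F [ 0.  -0.4  0.1] T [-0.01  0.02 -0.01] op 0.032
dxyz [ 0.281   0.0368 -0.1629] rot [-0.007 -1.51   0.01 ]
scene 1757 [-0.00099626 -0.0029609   0.07429981]
flap [-0.12864808 -0.00354069  0.09815652] at hinge z 0.08979439377074666
bar 110 [-0.10125375  0.00161416  0.1120538 ]
top 385 [0.0052627  0.0008111  0.07615807]
flap [-0.12885583 -0.00032007  0.09952529] at hinge z 0.09114965682416175
bar 88 [-0.10332049  0.00086662  0.11422013]
```

```bash
python3 -m creep '[{"dx":0.03,"dy":0,"dz":-0.016,"rx":-0.003,"ry":-0.15,"rz":0.005,"gripper":0.35},{"dx":0.06,"dy":0,"dz":-0.032,"rx":-0.005,"ry":-0.31,"rz":0.01,"gripper":0.35},{"dx":0.09,"dy":0,"dz":-0.05,"rx":-0.007,"ry":-0.47,"rz":0.01,"gripper":0.35},{"dx":0.12,"dy":0,"dz":-0.07,"rx":-0.007,"ry":-0.63,"rz":0.01,"gripper":0.35},{"dx":0.15,"dy":0,"dz":-0.09,"rx":-0.007,"ry":-0.79,"rz":0.01,"gripper":0.35},{"dx":0.18,"dy":0,"dz":-0.11,"rx":-0.007,"ry":-0.95,"rz":0.01,"gripper":0.35},{"dx":0.21,"dy":0.01,"dz":-0.13,"rx":-0.007,"ry":-1.11,"rz":0.01,"gripper":0.35},{"dx":0.24,"dy":0.02,"dz":-0.15,"rx":-0.007,"ry":-1.27,"rz":0.01,"gripper":0.35},{"dx":0.27,"dy":0.03,"dz":-0.16,"rx":-0.007,"ry":-1.42,"rz":0.01,"gripper":0.35},{"dx":0.281,"dy":0.036,"dz":-0.163,"rx":-0.007,"ry":-1.51,"rz":0.01,"gripper":0.35},{"dx":0.281,"dy":0.036,"dz":-0.163,"rx":-0.007,"ry":-1.51,"rz":0.01,"gripper":0.35},{"dx":0.281,"dy":0.036,"dz":-0.163,"rx":-0.007,"ry":-1.51,"rz":0.01,"gripper":0.35}]' 15
python3 - <<'E'
from h import *
f=.127; p=loc(Hz,(65.5-172*np.cos(f),0,86+172*np.sin(f))); print(p)
togo(p,Hz[2])
a,d=read_camera('scene'); crop(a[:,:,::-1],140,60,310,200,4,'pics/f1.png')
E
```

```text
time: 6.78
tool_pos: [0.4597, -0.2626, 0.166]
tool_rot: [-1.568, 0.012, 0.079]
contact_force: [-1.2, 0.9, -0.0]
opening: 0.0325
[ 0.4636231  -0.26342117  0.10778533]
t 6.78 pos [ 0.4597 -0.2626  0.166 ] rot [-1.568  0.012  0.079] F [-1.2  0.9 -0. ] T [-0.02 -0.11  0.04] op 0.0325
dxyz [ 0.0046  0.0582 -0.0013] rot [-0.003 -0.002 -0.012]
```

View pics/f1.png

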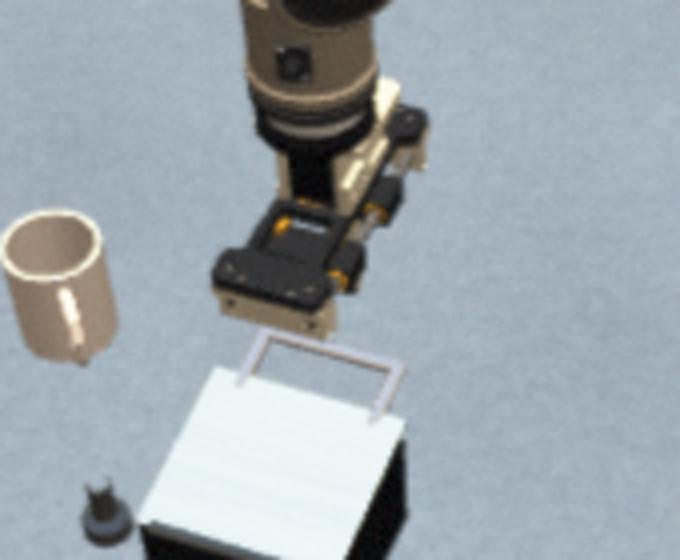

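```bash
python3 -m creep '[{"dx":0.002,"dy":0.02,"dz":0,"rx":0,"ry":0,"rz":-0.01,"gripper":0.35},{"dx":0.002,"dy":0.04,"dz":0,"rx":0,"ry":0,"rz":-0.01,"gripper":0.35},{"dx":0.002,"dy":0.058,"dz":0,"rx":0,"ry":0,"rz":-0.01,"gripper":0.35},{"dx":0.002,"dy":0.058,"dz":0,"rx":0,"ry":0,"rz":-0.01,"gripper":0.35},{"dx":0.002,"dy":0.058,"dz":0,"rx":0,"ry":0,"rz":-0.01,"gripper":0.35}]' 15
python3 - <<'E'
from h import *
f=.127; p=loc(Hz,(65.5-172*np.cos(f),0,86+172*np.sin(f)))
togo(p,Hz[2])
E
```

```text
time: 7.45
tool_pos: [0.4618, -0.2631, 0.1095]
tool_rot: [-1.57, 0.0, 0.08]
contact_force: [0.5, -0.4, -0.1]
opening: 0.0321
t 7.45 pos [ 0.4618 -0.2631  0.1095] rot [-1.57  0.    0.08] F [ 0.5 -0.4 -0.1] T [ 0.03 -0.11 -0.  ] op 0.0321
dxyz [ 0.0018  0.0017 -0.0005] rot [-0.001  0.    -0.   ]
```

```bash
python3 -m creep '[{"dx":0.002,"dy":0.001,"dz":0,"rx":0,"ry":0,"rz":0,"gripper":0},{"dx":0.002,"dy":0.001,"dz":0,"rx":0,"ry":0,"rz":0,"gripper":0},{"dx":0.002,"dy":0.001,"dz":0,"rx":0,"ry":0,"rz":0,"gripper":0},{"dx":0.002,"dy":0.001,"dz":0,"rx":0,"ry":0,"rz":0,"gripper":0},{"dx":0.002,"dy":0.001,"dz":0,"rx":0,"ry":0,"rz":0,"gripper":0}]' 15
python3 - <<'E'
from h import *
f=.127; p=loc(Hz,(65.5-172*np.cos(f),0,86+172*np.sin(f)))
togo(p,Hz[2])
for a in np.linspace(f,1.67,18): print(round(a,2),(.172*(np.cos(f)-np.cos(a))).round(3),(-.172*(np.sin(a)-np.sin(f))).round(3))
E
```

```text
time: 8.07
tool_pos: [0.4636, -0.2631, 0.1079]
tool_rot: [-1.57, 0.0, 0.08]
contact_force: [3.0, 0.3, -0.1]
opening: 0.0091
t 8.07 pos [ 0.4636 -0.2631  0.1079] rot [-1.57  0.    0.08] F [ 3.   0.3 -0.1] T [ 0.12 -0.51  0.  ] op 0.0091
dxyz [-0.      0.0001 -0.0004] rot [-0.001 -0.    -0.   ]
0.13 0.0 -0.0
0.22 0.003 -0.015
0.31 0.007 -0.03
0.4 0.012 -0.045
0.49 0.019 -0.059
0.58 0.027 -0.073
0.67 0.036 -0.085
0.76 0.046 -0.097
0.85 0.058 -0.108
0.94 0.07 -0.118
1.03 0.083 -0.126
1.13 0.097 -0.133
1.22 0.111 -0.14
1.31 0.126 -0.144
1.4 0.141 -0.148
1.49 0.156 -0.15
1.58 0.172 -0.15
1.67 0.188 -0.149
```

```bash
python3 -m creep '[{"dx":0.003,"dy":-0.015,"dz":0,"rx":0,"ry":0,"rz":0,"gripper":0},{"dx":0.007,"dy":-0.03,"dz":0,"rx":0,"ry":0,"rz":0,"gripper":0},{"dx":0.012,"dy":-0.045,"dz":0,"rx":0,"ry":0,"rz":0,"gripper":0},{"dx":0.019,"dy":-0.059,"dz":0,"rx":0,"ry":0,"rz":0,"gripper":0},{"dx":0.027,"dy":-0.073,"dz":0,"rx":0,"ry":0,"rz":0,"gripper":0},{"dx":0.036,"dy":-0.085,"dz":0,"rx":0,"ry":0,"rz":0,"gripper":0},{"dx":0.046,"dy":-0.097,"dz":0,"rx":0,"ry":0,"rz":0,"gripper":0},{"dx":0.058,"dy":-0.108,"dz":0,"rx":0,"ry":0,"rz":0,"gripper":0},{"dx":0.07,"dy":-0.118,"dz":0,"rx":0,"ry":0,"rz":0,"gripper":0},{"dx":0.083,"dy":-0.126,"dz":0,"rx":0,"ry":0,"rz":0,"gripper":0}]'
```

```text
time: 9.32
tool_pos: [0.5439, -0.2566, 0.2353]
tool_rot: [-1.569, 0.006, 0.08]
contact_force: [-9.8, 1.7, 10.5]
opening: 0.0092
```

```bash
python3 -m creep '[{"dx":0.014,"dy":-0.007,"dz":0,"rx":0,"ry":0,"rz":0,"gripper":0},{"dx":0.028,"dy":-0.014,"dz":0,"rx":0,"ry":0,"rz":0,"gripper":0},{"dx":0.043,"dy":-0.018,"dz":0,"rx":0,"ry":0,"rz":0,"gripper":0},{"dx":0.058,"dy":-0.022,"dz":0,"rx":0,"ry":0,"rz":0,"gripper":0},{"dx":0.073,"dy":-0.024,"dz":0,"rx":0,"ry":0,"rz":0,"gripper":0},{"dx":0.089,"dy":-0.024,"dz":0,"rx":0,"ry":0,"rz":0,"gripper":0},{"dx":0.105,"dy":-0.023,"dz":0,"rx":0,"ry":0,"rz":0,"gripper":0},{"dx":0.105,"dy":-0.023,"dz":0,"rx":0,"ry":0,"rz":0,"gripper":0},{"dx":0.105,"dy":-0.023,"dz":0,"rx":0,"ry":0,"rz":0,"gripper":0}]'
python3 - <<'E'
from h import *
f=1.65; p=loc(Hz,(65.5-172*np.cos(f),0,86+172*np.sin(f)))
print(p);togo(p,Hz[2])
a,d=read_camera('scene'); crop(a[:,:,::-1],140,60,310,220,4,'pics/f2.png')
E
```

```text
time: 10.45
tool_pos: [0.6511, -0.2476, 0.257]
tool_rot: [-1.569, 0.0, 0.081]
contact_force: [1.9, 2.6, 3.6]
opening: 0.0096
[ 0.64725451 -0.24866227  0.25746078]
t 10.45 pos [ 0.6511 -0.2476  0.257 ] rot [-1.569  0.     0.081] F [1.9 2.6 3.6] T [ 0.55 -0.3   0.02] op 0.0096
dxyz [-0.0039 -0.0005 -0.0007] rot [-0.002  0.    -0.   ]
```

View pics/f2.png

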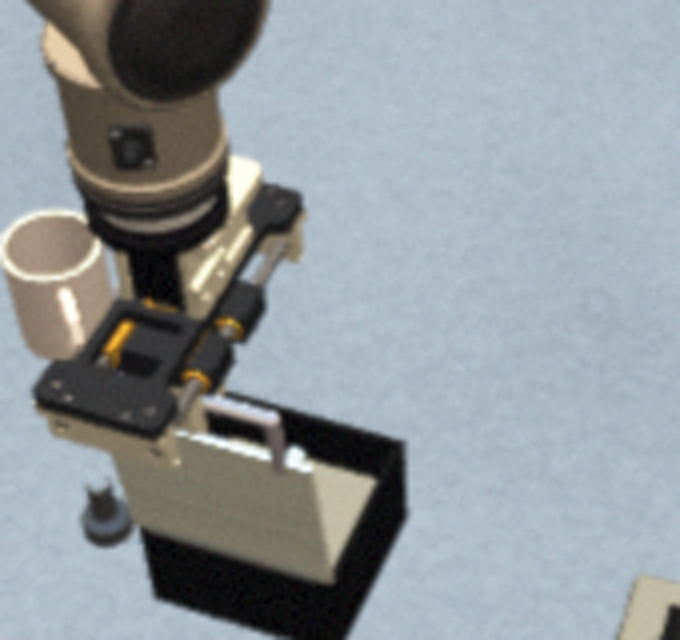

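```bash
python3 -m creep '[{"dx":0,"dy":0,"dz":0,"rx":0,"ry":0,"rz":0,"gripper":0.3},{"dx":0,"dy":0,"dz":0,"rx":0,"ry":0,"rz":0,"gripper":0.3},{"dx":0,"dy":0,"dz":0,"rx":0,"ry":0,"rz":0,"gripper":0.3},{"dx":0,"dy":-0.03,"dz":0,"rx":0,"ry":0,"rz":0,"gripper":0.3},{"dx":0,"dy":-0.06,"dz":0,"rx":0,"ry":0,"rz":0,"gripper":0.3},{"dx":-0.02,"dy":-0.09,"dz":0,"rx":0,"ry":0,"rz":0,"gripper":0.3},{"dx":-0.06,"dy":-0.1,"dz":0,"rx":0,"ry":0,"rz":0,"gripper":0.3},{"dx":-0.12,"dy":-0.1,"dz":0,"rx":0,"ry":0,"rz":0,"gripper":0.3},{"dx":-0.18,"dy":-0.1,"dz":0,"rx":0,"ry":0,"rz":0,"gripper":0.3},{"dx":-0.21,"dy":-0.1,"dz":0,"rx":0,"ry":0,"rz":0,"gripper":0.3},{"dx":-0.21,"dy":-0.1,"dz":0,"rx":0,"ry":0,"rz":0,"gripper":0.3}]'
python3 - <<'E'
from h import *
p=loc(Hz,(0,0,300)); togo(p,Hz[2]-np.pi/2)
for n,b in(('scene',(150,90,290,230)),('top',(255,140,345,230))):
    a,d=read_camera(n); crop(a[:,:,::-1],*b,4,f'pics/p_{n}.png')
    P=cloud(n,d); M=Ro.from_euler('z',-Hz[2]).apply((P-[Hz[0],Hz[1],0]).reshape(-1,3))
    m=M[(abs(M[:,0])<.058)&(abs(M[:,1])<.06)&(M[:,2]>.062)&(M[:,2]<.082)]
    print(n,'plate',len(m)); 
    if len(m)>5: print(m.mean(0),cv2.minAreaRect((m[:,:2]*1000).astype(np.float32)))
    m=M[(M[:,0]>.045)&(M[:,0]<.11)&(abs(M[:,1])<.06)&(M[:,2]>.10)&(M[:,2]<.28)]
    print('flap',len(m),np.polyfit(m[:,2],m[:,0],1) if len(m)>20 else '')
E
```

```text
time: 11.88
tool_pos: [0.4399, -0.2655, 0.3576]
tool_rot: [-1.57, 0.0, 0.078]
contact_force: [0.9, -0.0, -0.1]
opening: 0.0276
t 11.88 pos [ 0.4399 -0.2655  0.3576] rot [-1.57   0.     0.078] F [ 0.9 -0.  -0.1] T [ 0.01 -0.09  0.05] op 0.0276
dxyz [0.1289 0.0576 0.0005] rot [-0.000e+00  1.568e+00 -1.000e-03]
scene plate 52
[-0.05095436  0.0098764   0.07273885] ((-44.00211715698242, 1.3331871032714844), (113.4747085571289, 27.921253204345703), 89.93190002441406)
flap 1376 [0.09861991 0.06036824]
top plate 83
[6.91372770e-04 9.51018248e-05 7.47975395e-02] ((1.711151123046875, -0.2794203758239746), (78.22796630859375, 10.41455364227295), 0.10331259667873383)
flap 519 [0.11151858 0.05391111]
```

View pics/p_scene.png

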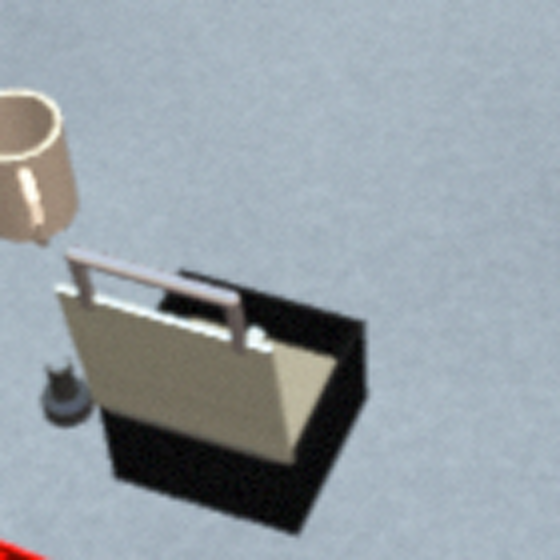

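View pics/p_top.png

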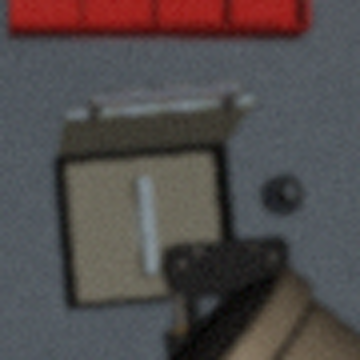

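```bash
python3 -m creep '[{"dx":0.01,"dy":0,"dz":0,"rx":0,"ry":0.15,"rz":0,"gripper":0.4},{"dx":0.025,"dy":0,"dz":0,"rx":0,"ry":0.31,"rz":0,"gripper":0.4},{"dx":0.04,"dy":0,"dz":0,"rx":0,"ry":0.47,"rz":0,"gripper":0.4},{"dx":0.055,"dy":0,"dz":0,"rx":0,"ry":0.63,"rz":0,"gripper":0.4},{"dx":0.07,"dy":0,"dz":0,"rx":0,"ry":0.79,"rz":0,"gripper":0.4},{"dx":0.085,"dy":0,"dz":0,"rx":0,"ry":0.95,"rz":0,"gripper":0.4},{"dx":0.1,"dy":0,"dz":0,"rx":0,"ry":1.11,"rz":0,"gripper":0.4},{"dx":0.115,"dy":0,"dz":0,"rx":0,"ry":1.27,"rz":0,"gripper":0.4},{"dx":0.125,"dy":0,"dz":0,"rx":0,"ry":1.42,"rz":0,"gripper":0.4},{"dx":0.13,"dy":0.02,"dz":0,"rx":0,"ry":1.568,"rz":0,"gripper":0.4},{"dx":0.13,"dy":0.058,"dz":0,"rx":0,"ry":1.568,"rz":0,"gripper":0.4},{"dx":0.13,"dy":0.058,"dz":0,"rx":0,"ry":1.568,"rz":0,"gripper":0.4},{"dx":0.13,"dy":0.058,"dz":0,"rx":0,"ry":1.568,"rz":0,"gripper":0.4}]'
python3 - <<'E'
from h import *
p=loc(Hz,(1,0,64)); togo(p,Hz[2]-np.pi/2)
E
```

```text
time: 13.6
tool_pos: [0.5721, -0.2547, 0.2996]
tool_rot: [-1.571, 0.001, -1.487]
contact_force: [0.2, 1.3, 0.0]
opening: 0.0369
t 13.6 pos [ 0.5721 -0.2547  0.2996] rot [-1.571e+00  1.000e-03 -1.487e+00] F [0.2 1.3 0. ] T [-0.01  0.   -0.01] op 0.0369
dxyz [ 2.000e-04  2.356e-01 -2.700e-03] rot [-0.     0.003 -0.001]
```

```bash
python3 -m creep '[{"dx":0,"dy":0.05,"dz":-0.002,"rx":0,"ry":0,"rz":0,"gripper":0.4},{"dx":0,"dy":0.1,"dz":-0.002,"rx":0,"ry":0,"rz":0,"gripper":0.4},{"dx":0,"dy":0.15,"dz":-0.002,"rx":0,"ry":0,"rz":0,"gripper":0.4},{"dx":0,"dy":0.19,"dz":-0.002,"rx":0,"ry":0,"rz":0,"gripper":0.4},{"dx":0,"dy":0.19,"dz":-0.002,"rx":0,"ry":0,"rz":0,"gripper":0.4},{"dx":0,"dy":0.19,"dz":-0.002,"rx":0,"ry":0,"rz":0,"gripper":0.4}]'
python3 - <<'E'
from h import *
p=loc(Hz,(1,0,64)); togo(p,Hz[2]-np.pi/2)
a,d=read_camera('scene'); crop(a[:,:,::-1],150,60,290,200,4,'pics/p3.png')
E
```

```text
time: 14.35
tool_pos: [0.5706, -0.2555, 0.1113]
tool_rot: [-1.568, -0.001, -1.488]
contact_force: [0.1, -0.4, -0.5]
opening: 0.0371
t 14.35 pos [ 0.5706 -0.2555  0.1113] rot [-1.568e+00 -1.000e-03 -1.488e+00] F [ 0.1 -0.4 -0.5] T [0.04 0.06 0.  ] op 0.0371
dxyz [-0.0007  0.0473 -0.0013] rot [-0.003  0.003  0.001]
```

View pics/p3.png

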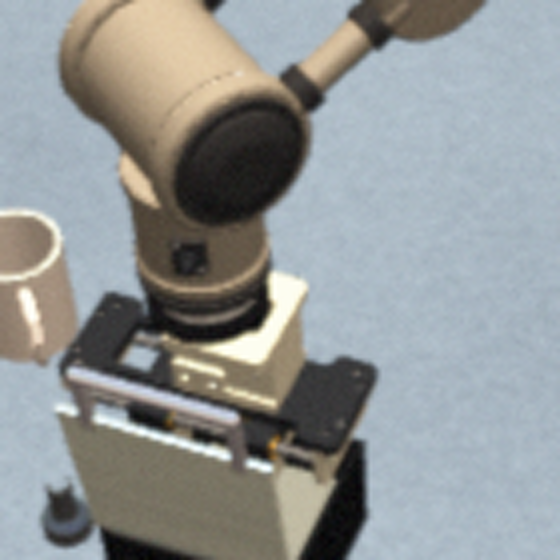

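```bash
python3 -m creep '[{"dx":-0.001,"dy":0.02,"dz":-0.001,"rx":0,"ry":0,"rz":0,"gripper":0.4},{"dx":-0.001,"dy":0.038,"dz":-0.001,"rx":0,"ry":0.002,"rz":0,"gripper":0.4},{"dx":-0.001,"dy":0.047,"dz":-0.001,"rx":0,"ry":0.002,"rz":0,"gripper":0.4},{"dx":-0.001,"dy":0.047,"dz":-0.001,"rx":0,"ry":0.002,"rz":0,"gripper":0.4},{"dx":-0.001,"dy":0.047,"dz":-0.001,"rx":0,"ry":0.002,"rz":0,"gripper":0},{"dx":-0.001,"dy":0.047,"dz":-0.001,"rx":0,"ry":0.002,"rz":0,"gripper":0},{"dx":-0.001,"dy":0.047,"dz":-0.001,"rx":0,"ry":0.002,"rz":0,"gripper":0},{"dx":-0.001,"dy":0.047,"dz":-0.001,"rx":0,"ry":0.002,"rz":0,"gripper":0},{"dx":-0.001,"dy":0.047,"dz":-0.001,"rx":0,"ry":0.002,"rz":0,"gripper":0}]' 25
python3 - <<'E'
from h import *
p=loc(Hz,(1,0,64)); togo(p,Hz[2]-np.pi/2)
E
```

```text
time: 15.52
tool_pos: [0.568, -0.2538, 0.062]
tool_rot: [-1.571, 0.001, -1.49]
contact_force: [0.2, -0.5, 0.5]
opening: 0.0097
t 15.53 pos [ 0.568  -0.2538  0.062 ] rot [-1.571e+00  1.000e-03 -1.490e+00] F [ 0.2 -0.5  0.5] T [-0.04  0.08  0.03] op 0.0097
dxyz [ 0.0013 -0.002   0.0013] rot [ 0.     0.001 -0.001]
```

```bash
python3 -m creep '[{"dx":0,"dy":-0.01,"dz":0,"rx":0,"ry":0,"rz":0,"gripper":0},{"dx":0,"dy":-0.03,"dz":0,"rx":0,"ry":0,"rz":0,"gripper":0},{"dx":0,"dy":-0.055,"dz":0,"rx":0,"ry":0,"rz":0,"gripper":0},{"dx":0,"dy":-0.08,"dz":0,"rx":0,"ry":0,"rz":0,"gripper":0},{"dx":0,"dy":-0.11,"dz":0,"rx":0,"ry":0,"rz":0,"gripper":0},{"dx":0,"dy":-0.14,"dz":0,"rx":0,"ry":0,"rz":0,"gripper":0},{"dx":0,"dy":-0.17,"dz":0,"rx":0,"ry":0,"rz":0,"gripper":0},{"dx":0,"dy":-0.2,"dz":0,"rx":0,"ry":0,"rz":0,"gripper":0},{"dx":0,"dy":-0.23,"dz":0,"rx":0,"ry":0,"rz":0,"gripper":0},{"dx":0,"dy":-0.24,"dz":0,"rx":0,"ry":0,"rz":0,"gripper":0},{"dx":0,"dy":-0.24,"dz":0,"rx":0,"ry":0,"rz":0,"gripper":0}]'
python3 - <<'E'
from h import *
p=loc(Gz,(0,0,260)); print(p); togo(p,Gz[2]-np.pi/2)
a,d=read_camera('scene'); crop(a[:,:,::-1],140,20,290,200,4,'pics/p4.png')
E
```

```text
time: 16.9
tool_pos: [0.568, -0.2537, 0.3016]
tool_rot: [-1.572, 0.002, -1.49]
contact_force: [0.3, -0.2, -1.6]
opening: 0.0097
[0.5625 0.1711 0.26  ]
t 16.9 pos [ 0.568  -0.2537  0.3016] rot [-1.572  0.002 -1.49 ] F [ 0.3 -0.2 -1.6] T [ 0.   -0.03 -0.01] op 0.0097
dxyz [-0.4238  0.0423  0.0289] rot [ 0.001 -0.066 -0.002]
```

View pics/p4.png

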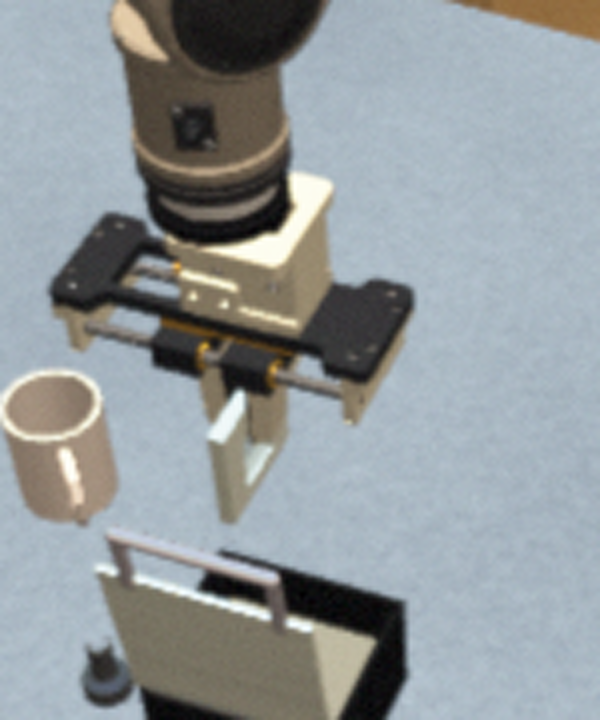

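```bash
python3 -m creep '[{"dx":-0.02,"dy":0,"dz":0.002,"rx":0,"ry":-0.003,"rz":0,"gripper":0},{"dx":-0.06,"dy":0,"dz":0.004,"rx":0,"ry":-0.01,"rz":0,"gripper":0},{"dx":-0.1,"dy":0,"dz":0.007,"rx":0,"ry":-0.02,"rz":0,"gripper":0},{"dx":-0.14,"dy":0,"dz":0.01,"rx":0,"ry":-0.03,"rz":0,"gripper":0},{"dx":-0.18,"dy":0,"dz":0.013,"rx":0,"ry":-0.04,"rz":0,"gripper":0},{"dx":-0.22,"dy":0,"dz":0.016,"rx":0,"ry":-0.05,"rz":0,"gripper":0},{"dx":-0.26,"dy":0,"dz":0.019,"rx":0,"ry":-0.06,"rz":0,"gripper":0},{"dx":-0.3,"dy":0,"dz":0.022,"rx":0,"ry":-0.066,"rz":0,"gripper":0},{"dx":-0.34,"dy":0,"dz":0.025,"rx":0,"ry":-0.066,"rz":0,"gripper":0},{"dx":-0.38,"dy":0,"dz":0.027,"rx":0,"ry":-0.066,"rz":0,"gripper":0},{"dx":-0.41,"dy":0,"dz":0.029,"rx":0,"ry":-0.066,"rz":0,"gripper":0},{"dx":-0.424,"dy":0.02,"dz":0.029,"rx":0,"ry":-0.066,"rz":0,"gripper":0},{"dx":-0.424,"dy":0.042,"dz":0.029,"rx":0,"ry":-0.066,"rz":0,"gripper":0},{"dx":-0.424,"dy":0.042,"dz":0.029,"rx":0,"ry":-0.066,"rz":0,"gripper":0},{"dx":-0.424,"dy":0.042,"dz":0.029,"rx":0,"ry":-0.066,"rz":0,"gripper":0}]'
python3 - <<'E'
from h import *
p=loc(Gz,(0,0,157)); togo(p,Gz[2]-np.pi/2)
a,d=read_camera('scene'); crop(a[:,:,::-1],300,60,460,260,4,'pics/p5.png'); crop(a[:,:,::-1],330,150,430,240,8,'pics/p5b.png')
s=status.observe()
P=cloud('scene',d); M=Ro.from_euler('z',-Gz[2]).apply((P-[Gz[0],Gz[1],0]).reshape(-1,3))
tz=s['tool_pos'][2]
m=M[(abs(M[:,0])<.06)&(abs(M[:,1])<.03)&(M[:,2]>tz-.075)&(M[:,2]<tz+.02)]
print(len(m),m.min(0),m.max(0))
c=m[m[:,0]>.03]; print('edge',len(c),np.percentile(c,[2,50,98],0)); A=np.c_[c[:,2],np.ones(len(c))]
E
```

```text
time: 18.82
tool_pos: [0.5625, 0.1715, 0.2607]
tool_rot: [-1.571, 0.002, -1.424]
contact_force: [0.4, -0.9, -1.3]
opening: 0.01
t 18.82 pos [0.5625 0.1715 0.2607] rot [-1.571  0.002 -1.424] F [ 0.4 -0.9 -1.3] T [ 0.03 -0.03  0.  ] op 0.01
dxyz [ 0.0006  0.1037 -0.    ] rot [ 0.001 -0.    -0.002]
379 [-0.03113959 -0.02196899  0.20020221] [0.04360756 0.0239777  0.28104763]
edge 121 [[ 0.0312086  -0.00389081  0.20580793]
 [ 0.0410477   0.0009385   0.24817172]
 [ 0.0432582   0.00598011  0.27428621]]
```

View pics/p5.png

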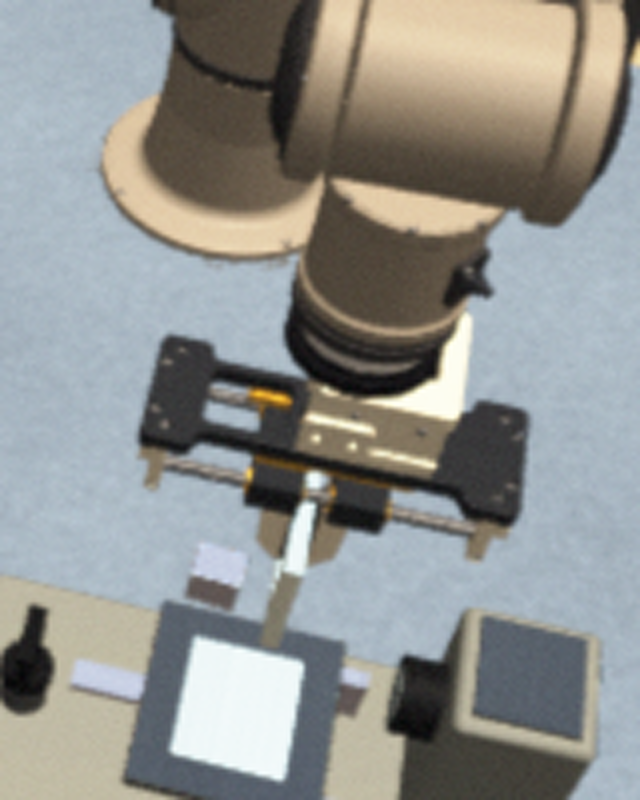

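View pics/p5b.png

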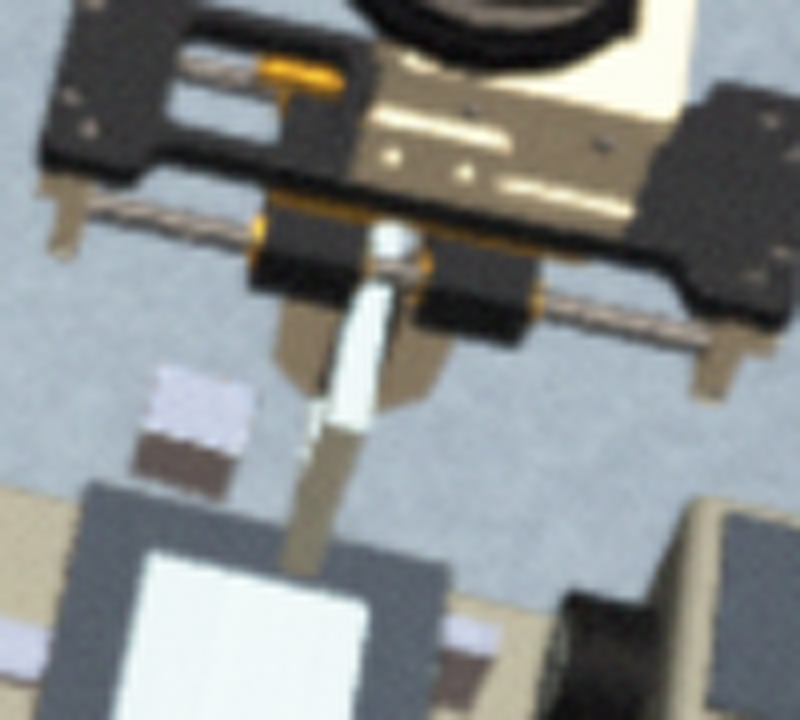

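```bash
python3 - <<'E'
from h import *
s=status.observe(); tz=s['tool_pos'][2]
a,d=read_camera('scene')
P=cloud('scene',d); M=Ro.from_euler('z',-Gz[2]).apply((P-[Gz[0],Gz[1],0]).reshape(-1,3))
for lo,hi in((-.11,-.075),(.075,.12)):
    m=M[(abs(M[:,0])<.06)&(M[:,1]>lo)&(M[:,1]<hi)&(M[:,2]>tz-.04)&(M[:,2]<tz+.15)]
    print(len(m),(np.percentile(m[:,2],[0,2,10,50])-tz).round(3))
p=loc(Gz,(-1,0,157)); togo(p,Gz[2]-np.pi/2)
E
```

```text
320 [0.049 0.055 0.07  0.09 ]
387 [0.049 0.054 0.065 0.09 ]
t 18.93 pos [0.563  0.1712 0.2612] rot [-1.57   0.002 -1.424] F [-0.2 -0.4 -1.8] T [0.03 0.07 0.08] op 0.0102
dxyz [ 0.0002  0.1042 -0.0016] rot [-0.001 -0.001 -0.002]
```

```bash
python3 -m creep '[{"dx":0,"dy":0.015,"dz":-0.001,"rx":0,"ry":0,"rz":0,"gripper":0},{"dx":0,"dy":0.035,"dz":-0.001,"rx":0,"ry":0,"rz":0,"gripper":0},{"dx":0,"dy":0.055,"dz":-0.001,"rx":0,"ry":0,"rz":0,"gripper":0},{"dx":0,"dy":0.075,"dz":-0.001,"rx":0,"ry":0,"rz":0,"gripper":0},{"dx":0,"dy":0.09,"dz":-0.001,"rx":0,"ry":0,"rz":0,"gripper":0},{"dx":0,"dy":0.1,"dz":-0.001,"rx":0,"ry":0,"rz":0,"gripper":0},{"dx":0,"dy":0.104,"dz":-0.001,"rx":0,"ry":0,"rz":0,"gripper":0},{"dx":0,"dy":0.104,"dz":-0.001,"rx":0,"ry":0,"rz":0,"gripper":0},{"dx":0,"dy":0.104,"dz":-0.001,"rx":0,"ry":0,"rz":0,"gripper":0},{"dx":0,"dy":0.104,"dz":-0.001,"rx":0,"ry":0,"rz":0,"gripper":0}]'
python3 - <<'E'
from h import *
p=loc(Gz,(-1,0,157)); togo(p,Gz[2]-np.pi/2)
s=status.observe(); tz=s['tool_pos'][2]
a,d=read_camera('scene'); cv2.imwrite('pics/end_full.png',a[:,:,::-1]); crop(a[:,:,::-1],280,90,460,290,4,'pics/end.png')
P=cloud('scene',d); M=Ro.from_euler('z',-Gz[2]).apply((P-[Gz[0],Gz[1],0]).reshape(-1,3))
m=M[(abs(M[:,0])<.06)&(abs(M[:,1])<.02)&(M[:,2]>.088)&(M[:,2]<.172)]
c=m[m[:,0]>.035]; print('edge',len(c),np.percentile(c,[1,50,99],0).round(4)); print('tilt dx/dz, dy/dz',np.polyfit(c[:,2],c[:,0],1)[0],np.polyfit(c[:,2],c[:,1],1)[0])
l=M[(abs(M[:,0])<.065)&(abs(M[:,1])<.055)&(M[:,2]>.06)&(M[:,2]<.083)]
print('stage',np.linalg.lstsq(np.c_[l[:,:2],np.ones(len(l))],l[:,2],rcond=None)[0])
N=Ro.from_euler('z',-Hz[2]).apply((P-[Hz[0],Hz[1],0]).reshape(-1,3))
m=N[(N[:,0]>.045)&(N[:,0]<.11)&(abs(N[:,1])<.06)&(N[:,2]>.10)&(N[:,2]<.28)]
print('flap',len(m),1.571+np.polyfit(m[:,2],m[:,0],1)[0])
E
```

```text
time: 20.18
tool_pos: [0.5618, 0.1712, 0.1568]
tool_rot: [-1.571, 0.002, -1.424]
contact_force: [0.3, 0.0, -1.7]
opening: 0.0098
t 20.18 pos [0.5618 0.1712 0.1568] rot [-1.571  0.002 -1.424] F [ 0.3  0.  -1.7] T [ 0.03  0.07 -0.03] op 0.0098
dxyz [ 0.0002 -0.0002 -0.0003] rot [-0.    -0.    -0.002]
edge 86 [[ 0.0357 -0.004   0.1015]
 [ 0.0401  0.0008  0.1413]
 [ 0.0422  0.0058  0.1707]]
tilt dx/dz, dy/dz -0.01589147494999482 0.0028036107627741873
stage [-8.92951466e-04  4.63606186e-05  7.42562994e-02]
flap 1385 1.6685684317131053
```

View pics/end.png

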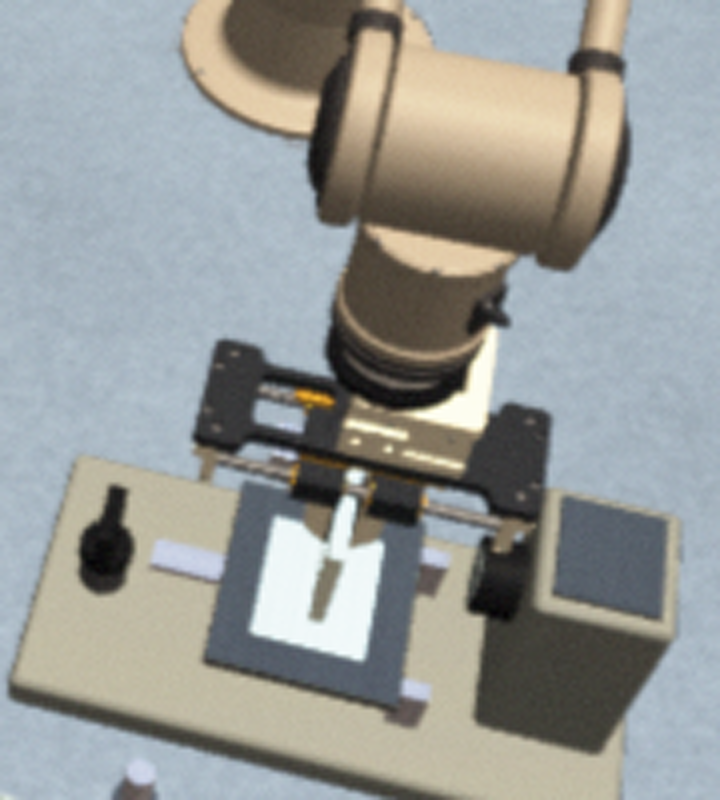

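View pics/end_full.png

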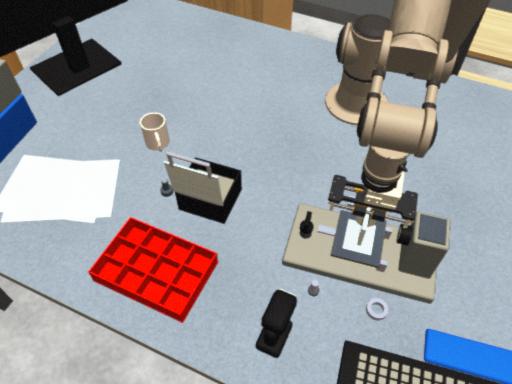

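The plate stands over the middle of the stage (crop px 325,590), clear of the lens (490,580). The flap is upright (full picture px 200,180) and the bystanders are where they were. Handing in.

```bash
python3 - <<'E'
from h import *
robot.hand_in(); s=status.observe(); print(s['time'],s['tool_pos'],s['opening'])
E
```

```text
the job is handed in; nothing more can be done
the job is handed in; nothing more can be done
```

I levelled the stage, opened the flap, drew the plate from its slot, and handed in the job at about 20 s with the plate held on the lens axis. The hand-in gives no verdict.

My last checks before handing in, from the scene camera's depth and the robot state:

| Check | Measured | Limit |
|---|---|---|
| Stage tilt | about 0.000 rad | ±0.03 rad |
| Flap opening | about 1.67 rad | over 1.1 rad |
| Window centre from the lens point (x, y, z) | about 0, 1 and 1 mm | 16, 25 and 16 mm |
| Plate tilt from vertical | under 0.02 rad | 0.15 rad |
| Tool yaw error from square to the lens axis | about 0 rad | 0.2 rad |
| Gap between plate and stage top | about 25 mm | no contact |
| Bystanders | look unmoved in the last picture | 30 mm |

- **Grip:** I set it to 25 N. The fingers are stopped on the plate at 9.8 mm, and the wrist carries about 1.7 N, which matches the plate's weight.
- **Not measured:** I did not measure the plate's own angle about the vertical, only the tool's yaw. I judged the bystanders by eye rather than measuring them.
- **Refused call:** my first move was rejected because the rows lacked some keys. The arm did not move, and I retyped it in full.
- **Disagreement:** my first estimate of the gauge's pose from picture corners was a few millimetres off the depth data. I used the depth data.

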